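Find the heavier centrifuge bucket and hold it over the catch tray

TASK

Two closed steel centrifuge buckets on the rubber mat are out of balance, and a colleague wants to take ballast out of the heavier one. Seat the catch tray fully down on the two pegs of its grey dock and let go of it; then lift the flat-capped bucket clear of the mat to feel its weight, set it back upright on the mat, and lift the knob-capped bucket likewise. Finish with the heavier bucket held in the gripper, still, upright and centred over the tray, clear above its rim by no more than a hand's breadth, with the lighter one standing upright on the mat; leave everything else where it is, and do not let go at the end.

Things in the scene. Friction and masses are not known exactly. Their poses are not given: they have to be found in the camera images.
- dock: fixed grey block, 72 (x) x 172 (y) x 20 mm tall, with two upright steel pegs on its top at y = +60 and -60 mm (x = 0): 10 mm thick, 17 mm tall, tapered tips. Origin at the centre of the underside, z up; its top is at z = 20 mm. Its place and yaw vary.
- tray: loose open aluminium tray, about 0.2 kg, symmetric: floor plate 60 (x) x 150 (y) x 8 mm, in its middle a walled box 60 (x) x 90 (y) mm, walls 4 mm, rim 40 mm above the underside; at each end a lug with a 14 mm through hole at y = +-60 mm. Origin: centre of the underside, z up. Starts flat on the desk; seated, it lies on the dock's top, pegs in the holes. Grip it across the box (60 mm, x).
- mat: fixed black rubber mat, 80 (x) x 190 (y) x 4 mm; origin at the centre of the underside, z up. The buckets stand on it, at about y = +55 and -55 mm, either one on either side.
- bucket_1: the bucket with the FLAT cap: loose closed steel cylinder 40 mm across, 55 mm tall, plus a cap 34 mm wide, 13 mm tall (68 mm in all). Origin at the centre of the underside, z up. A sealed load inside sets the weight: one of the two buckets weighs about 0.23 kg in all, the other about 0.50 kg (each within 10 %); which is which is hidden and changes from run to run.
- bucket_2: the bucket with the KNOB: same cylinder and cap as bucket_1, with a 16 mm wide, 10 mm tall round knob on the cap (78 mm in all). Origin at the centre of the underside, z up. Weight: see bucket_1.
- amber_vial: bystander, not to be disturbed: small amber glass vial with white cap, 28 x 27 x 64 mm; origin near its middle, at the underside
- forceps: bystander, not to be disturbed: plain thin forceps lying flat, 12 x 122 x 9 mm; origin near its middle, at the underside
- lab_timer: bystander, not to be disturbed: small pale lab timer lying flat, 60 x 66 x 19 mm; origin near its middle, at the underside
- beaker: bystander, not to be disturbed: small clear beaker, 53 mm across, 61 mm tall; origin near its middle, at the underside
- petri_dish: bystander, not to be disturbed: petri dish, 60 mm across, 15 mm tall; origin near its middle, at the underside
Not all that is in view belongs to the job. Leave any purple or yellow look-alike of the bucket_1 alone.

How it is judged:
By the outcome, as a careful person would: the job done as asked, in the order asked, and still so for the second after the job is handed in, while the arm keeps its last pose, push and grip.
It also fails if it takes over 72 s, if anything falls off the work surface, if the arm or the gripper's body presses on something with over 40 N, if the wrist force passes 120 N, or if a joint passes its speed limit or range.

ROBOT

A 7-joint arm with a two-finger parallel gripper is mounted at the origin on a cart in front of the work surface, level with it; the furniture and walls round the work are solid. World frame = base frame: x ahead of the robot, y to its left, z up, the work surface at z = 0. Lengths are in m, angles in rad, forces in N, time in s.
With the tool pointing down it reaches from about 0.35 to 0.9 m from the base axis. Payload 7.2 kg.
Tool frame: the origin (TCP) lies midway between the tips of the shut fingers; the grasp point (between the pads) lies 19 mm behind it; z points along the fingers, y is the direction in which the jaws open and shut (so a half turn about z gives the same grasp; the last joint's range is limited). The gripper opens to 88 mm and grips with 3 to 60 N. Pads are 20 mm wide; open, the fingers measure 115 mm over their backs; the gripper's body (75 mm by 178 mm) begins 61 mm behind the grasp point.
Start: joints at [1.14, 0.411, -0.013, 1.596, 0.006, 1.134, -0.082], TCP at [0.222, -0.584, 0.223] pointing down, gripper open.
Joint ranges: [-2.95, 2.95], [-0.29, 1.99], [-1.47, 1.44], [0.14, 2.54], [-1.03, 4.17], [0.13, 1.85], [-2.86, 2.86]. Speed limits (rad/s): [2.39, 2.39, 3.01, 3.01, 3.14, 3.14, 3.14].

INTERFACE

Orientations are given as a unit quaternion [w, x, y, z].
In Python, from station import readout, imaging, sign_off gives the robot as it stands. The module is installed in compiled form; this text tells all that it offers.
- The arm moves only by the shell command python3 -m inch 'ROWS' [FORCE]. ROWS is JSON, a list of rows, each an object with "translation": the shift along the world's x, y, z in units of 25 mm (1.0 is 25 mm), a list of three; "twist": the turn about the world's z in units of 5 degrees (1.0 is 5 degrees); "fingers": the opening, from 0 (shut) to 1 (fully open). In form: [{"translation": [dx, dy, dz], "twist": twist, "fingers": fingers}, ...]. A call has 1 to 5 rows; each row is the pose to reach, as a shift and turn from the pose measured when the call began; what a row does not reach only later rows make up. A row lasts 1/12 s, in which the tool goes at most 41.7 mm and 7.16 degrees, less where a joint would pass 70% of its speed; a pose out of reach is approached as far as the arm can. A call with a gripper value outside its range is refused whole. The fingers move at their own pace and stop on an object; FORCE is the grip in N (left out, the last holds). Time passes only in rows, so rows that repeat a pose let the fingers close. It gives the time, the measured TCP pose, the force and the opening at its end, in the units of the state.
- readout.get_state(): the state, without advancing time (a new reading comes with each control period).
- imaging.get_image(name): name is "scene" or "top" or "wrist"; returns a dict with "image" (420x560x3 uint8, red, green, blue), "mtx" (3x3 intrinsics, pixels), "k1" (the pictures are not rectified: a ray, as slopes to the right and down, at radius r is drawn at 1 + k1 r^2 times it, then the intrinsics apply), "T" (4x4, takes a point from camera to world coordinates). Camera axes: x right, y down, z forward; pixel columns grow to the right and rows downward; lengths in m; the calibration is good to about 2 mm. A picture is of the moment at which its call begins. There is no depth.
- sign_off(): hands the job in, once; it reports no verdict.
The state is a dict: "time_s": time; "qpos": joint angles; "dq": joint speeds; "joint_torque": joint torques, N m; "position": TCP position; "tcp_rot": TCP orientation; "contact_force": force on the tool from outside, world axes, zero at the start; "torque": the same for the moment, N m; "width": opening from 0.0 (shut) to 1.0 (fully open).
Only numpy, scipy, OpenCV 4.12 (cv2) and the standard library are available. Lean on these libraries where they do the work, as an engineer would, in place of code of your own. Each camera call takes 0.05 s, during which the arm holds its last target. There are 200 camera calls.

## Working session

There is one attempt and no reset: what is moved stays moved. The work goes in short steps, Python scripts to look and compute and a shell command to move; the robot and the scene stay as the last step left them, time stands still between calls to the robot, and variables do not carry over. Pictures are saved under pics/ and viewed, about 8 in all and at most 12, crops included, and the job is handed in when it is done.

```bash
mkdir -p pics; cat > h.py <<'E'
import numpy as np, cv2
from station import readout, imaging
def grab(n,save=None):
    d=imaging.get_image(n)
    if save: cv2.imwrite('pics/'+save,d['image'][:,:,::-1])
    np.savez('last_%s.npz'%n,**d); return d
def load(n): return dict(np.load('last_%s.npz'%n))
def ray(d,uv):
    K=np.array(d['mtx']);k=float(d['k1'])
    p=np.linalg.inv(K)@[uv[0],uv[1],1]; q=p[:2].copy(); 
    x=q.copy()
    for _ in range(30): x=q/(1+k*(x@x))
    T=np.array(d['T']); return T[:3,3],T[:3,:3]@[x[0],x[1],1]
def onz(d,uv,z):
    o,r=ray(d,uv); return o+r*(z-o[2])/r[2]
def proj(d,P):
    T=np.array(d['T']);c=T[:3,:3].T@(np.array(P)-T[:3,3]);x=c[:2]/c[2]
    x=x*(1+float(d['k1'])*(x@x));K=np.array(d['mtx']);return (K@[x[0],x[1],1])[:2]
E
python3 - <<'E'
from h import *
a=grab('top');b=grab('scene')
cv2.imwrite('pics/top.png',a['image'][:,:,::-1]);cv2.imwrite('pics/scene.png',b['image'][:,:,::-1])
for d in(a,b):print(d['mtx'],d['k1'],np.round(d['T'],3))
s=readout.get_state();print(s)
E
```

```text
[[433.27124423   0.         276.33347295]
 [  0.         433.27124423 207.10969528]
 [  0.           0.           1.        ]] 0.02010529796520725 [[-0.02  -0.991  0.134  0.398]
 [-1.     0.022  0.012  0.05 ]
 [-0.015 -0.134 -0.991  1.117]
 [ 0.     0.     0.     1.   ]]
[[491.50296762   0.         279.94379059]
 [  0.         491.50296762 209.94555814]
 [  0.           0.           1.        ]] -0.027189923410981937 [[-0.752 -0.34   0.564 -0.218]
 [-0.659  0.393 -0.642  0.907]
 [-0.003 -0.855 -0.519  0.735]
 [ 0.     0.     0.     1.   ]]
{'time_s': 0.1, 'qpos': array([ 1.13978837,  0.41179351, -0.01270209,  1.5969791 ,  0.00561952,
        1.13431572, -0.08219284]), 'dq': array([-0.00176703, -0.00014277, -0.00120553, -0.00104366, -0.00035145,
       -0.00135487,  0.00068494]), 'joint_torque': array([ 2.62030691e-03, -5.89093781e+01,  6.44124337e-01, -2.91709185e+01,
       -5.36702934e-02,  1.45340202e-02,  7.91590537e-05]), 'position': array([ 0.22159646, -0.58389178,  0.22190202]), 'tcp_rot': array([-7.04115317e-04,  9.83588345e-01,  1.80425706e-01, -1.92752928e-04]), 'contact_force': array([0.17501394, 0.53284655, 0.1611817 ]), 'torque': array([-0.04122358,  0.02060106,  0.02656243]), 'width': 1.0008495692515562}
```

View pics/top.png

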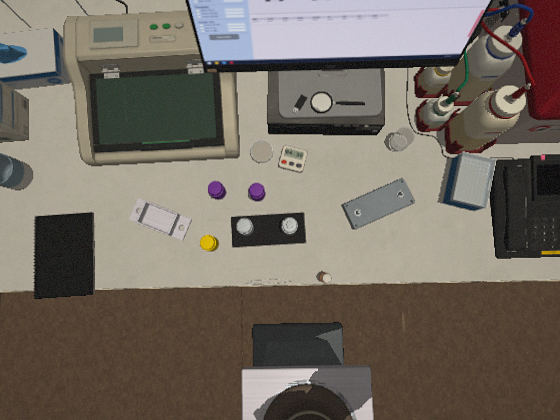

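View pics/scene.png

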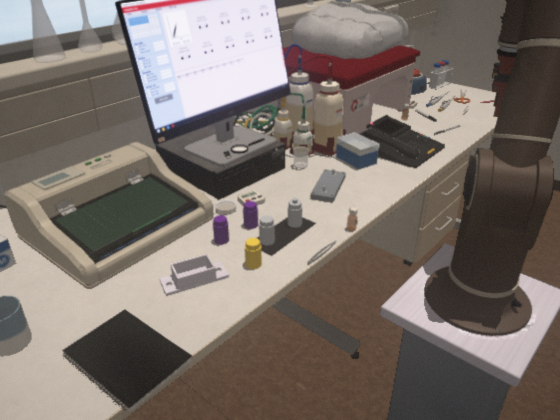

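Candidates for the buckets in top: steel (244,227) and (289,226) on the mat. Look-alikes are purple (216,190) and (257,191), and yellow (209,243). Tray is at (160,219) and dock at (378,204). I'll check the choice in a close crop.

```bash
python3 - <<'E'
from h import *
a=load('top');b=load('scene')
A=cv2.resize(a['image'][170:260,120:420],(800,240),interpolation=cv2.INTER_CUBIC)
B=cv2.resize(b['image'][160:300,150:370],(565,360),interpolation=cv2.INTER_CUBIC)
C=np.zeros((600,800,3),np.uint8);C[:240]=A;C[240:,:565]=B
cv2.imwrite('pics/crop.png',C[:,:,::-1])
g=cv2.cvtColor(a['image'],cv2.COLOR_RGB2HSV)
def cont(m,box,mn=150):
    x0,y0,x1,y1=box;M=np.zeros_like(m);M[y0:y1,x0:x1]=m[y0:y1,x0:x1]
    cs,_=cv2.findContours(M,cv2.RETR_EXTERNAL,cv2.CHAIN_APPROX_NONE)
    for c in cs:
        if cv2.contourArea(c)>mn: 
            r=cv2.minAreaRect(c);print(cv2.contourArea(c),np.round(r[0],1),np.round(r[1],1),round(r[2],1));yield r
im=a['image'].astype(int)
print('px',[tuple(a['image'][y,x]) for x,y in[(378,204),(340,240),(160,219),(150,207),(244,226),(270,228),(110,210)]])
bg=(im.sum(2)<430).astype(np.uint8)
print('dock');
for r in cont(bg,(335,170,420,235)):
    P=np.array([onz(a,p,.02) for p in cv2.boxPoints(r)]);print(np.round(P,4))
    print('c',P.mean(0))
print('mat')
for r in cont((im.sum(2)<200).astype(np.uint8),(225,205,312,255)):
    P=np.array([onz(a,p,.004) for p in cv2.boxPoints(r)]);print(np.round(P,4),P.mean(0))
for uv in[(160,219),(139,209),(182,230)]:print(onz(a,uv,.01))
for uv in[(244,227),(289,226)]:print(onz(a,uv,.07))
for uv in[(403,195),(358,213)]:print(onz(a,uv,.037))
for uv,z in[((209,243),.06),((216,190),.06),((257,191),.06),((324,277),.03),((292,158),.02),((261,151),.015),((397,140),.05)]:print(uv,onz(a,uv,z)[:2].round(3))
E
```

```text
px [(np.uint8(121), np.uint8(125), np.uint8(125)), (np.uint8(172), np.uint8(164), np.uint8(151)), (np.uint8(193), np.uint8(184), np.uint8(183)), (np.uint8(189), np.uint8(181), np.uint8(182)), (np.uint8(176), np.uint8(178), np.uint8(174)), (np.uint8(37), np.uint8(33), np.uint8(30)), (np.uint8(176), np.uint8(169), np.uint8(153))]
dock
1942.5 [377.8 203.2] [29.8 69.5] 65.9
[[ 0.5517 -0.0989  0.02  ]
 [ 0.6217 -0.2639  0.02  ]
 [ 0.5505 -0.2905  0.02  ]
 [ 0.4816 -0.1269  0.02  ]]
c [ 0.55136606 -0.19504626  0.02      ]
mat
2077.5 [267.7 229.4] [29.9 73.2] 86.5
[[ 0.5265  0.1834  0.004 ]
 [ 0.5338 -0.0057  0.004 ]
 [ 0.4568 -0.0082  0.004 ]
 [ 0.4494  0.1792  0.004 ]] [0.4916482  0.08716082 0.004     ]
[0.52392536 0.36377111 0.01      ]
[0.55111206 0.41847095 0.01      ]
[0.49429432 0.306808   0.01      ]
[0.49310576 0.1423377  0.07      ]
[0.49317999 0.03320085 0.07      ]
[ 0.56809032 -0.25505189  0.037     ]
[ 0.525094   -0.14061349  0.037     ]
(209, 243) [0.457 0.229]
(216, 190) [0.587 0.212]
(257, 191) [0.583 0.11 ]
(324, 277) [ 0.369 -0.051]
(292, 158) [0.674 0.02 ]
(261, 151) [0.696 0.101]
(397, 140) [ 0.707 -0.245]
```

View pics/crop.png

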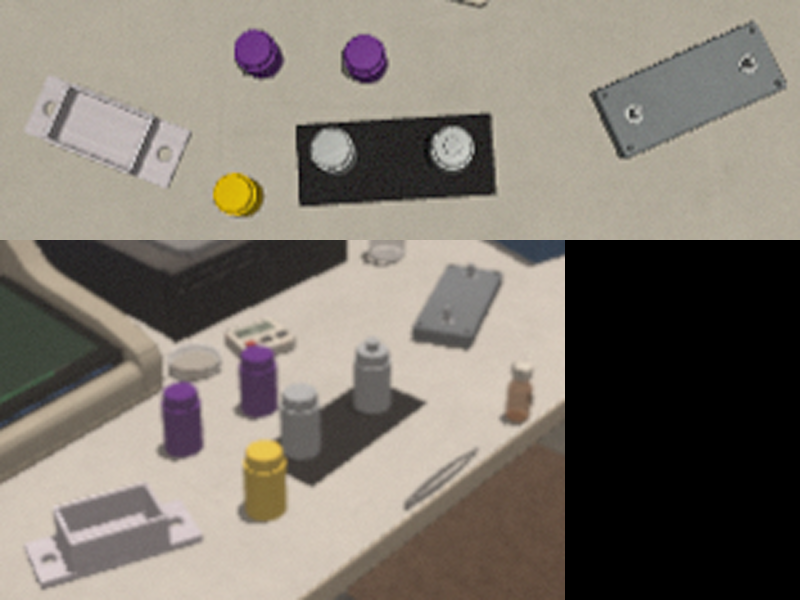

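The crop confirms it. The flat-capped steel bucket is on the left of the mat at (244,226) and the knob-capped one is on the right at (290,226). Tray holes are at (138,210) and (182,228), peg tips at (400,194) and (357,212).

```bash
python3 - <<'E'
from h import *
a=load('top')
h1,h2=onz(a,(138,210.1),.008),onz(a,(181.9,227.8),.008)
p1,p2=onz(a,(400.1,193.6),.036),onz(a,(357.4,212.4),.036)
for n,u,v in(('tray',h1,h2),('dock',p2,p1)):
    d=u-v;print(n,u[:2].round(4),v[:2].round(4),'c',((u+v)/2)[:2].round(4),'len',np.linalg.norm(d).round(4),'yaw',np.degrees(np.arctan2(-d[0],d[1])).round(1))
im=a['image'].astype(int)
# tray rect by brightness / low saturation
hsv=cv2.cvtColor(a['image'],cv2.COLOR_RGB2HSV)
m=((hsv[...,1]<22)&(hsv[...,2]>120)).astype(np.uint8)
M=np.zeros_like(m);M[190:250,120:200]=m[190:250,120:200]
M=cv2.morphologyEx(M,cv2.MORPH_CLOSE,np.ones((9,9)))
c=max(cv2.findContours(M,0,1)[0],key=cv2.contourArea);r=cv2.minAreaRect(c);print(r)
P=np.array([onz(a,p,.008) for p in cv2.boxPoints(r)]);print(P.round(4),P.mean(0))
for (x0,y0,x1,y1),z in(((232,214,257,240),.0),((278,214,302,240),.0)):
    s=(im[y0:y1,x0:x1].sum(2)>240).astype(np.uint8)
    c=max(cv2.findContours(s,0,1)[0],key=cv2.contourArea);(x,y),R=cv2.minEnclosingCircle(c);print('bucket blob',x+x0,y+y0,R)
    # blob = union of base & top circles; mid height approx
    print(onz(a,(x+x0,y+y0),.045)[:2])
E
python3 -m inch '[{"translation":[0.8,1.2,0.5],"twist":1,"fingers":1},{"translation":[1.6,2.4,0.5],"twist":2,"fingers":1},{"translation":[2.6,3.6,0.5],"twist":3,"fingers":1},{"translation":[3.6,5,0.5],"twist":4,"fingers":1},{"translation":[4.4,6.5,0.5],"twist":5,"fingers":1}]' 10; python3 -c "
from h import *
print(readout.get_state()['qpos'])"
```

```text
tray [0.5486 0.4217] [0.5001 0.3076] c [0.5244 0.3646] len 0.1239 yaw -23.0
dock [ 0.5268 -0.1394] [ 0.572  -0.2483] c [ 0.5494 -0.1938] len 0.118 yaw 22.5
((159.862060546875, 218.84481811523438), (57.93694305419922, 24.326091766357422), 21.801410675048828)
[[0.525  0.4458 0.008 ]
 [0.5835 0.4238 0.008 ]
 [0.5242 0.2836 0.008 ]
 [0.4665 0.3064 0.008 ]] [0.52477413 0.36488339 0.008     ]
bucket blob 244.08536624908447 225.81707286834717 8.404033660888672
[0.49831232 0.14429132]
bucket blob 289.1666669845581 225.1666669845581 8.370019912719727
[0.49751063 0.03232625]
time_s: 0.52
position: [0.3317, -0.4218, 0.2341]
tcp_rot: [-0.001, 0.92, 0.391, -0.0]
contact_force: [1.3, -0.8, -0.2]
width: 1.0
[ 0.96119116  0.26066477 -0.17871382  1.78604185  0.05135439  1.10081576
 -0.00241876]
```

```bash
python3 -m inch '[{"translation":[0.9,1.3,0],"twist":1,"fingers":1},{"translation":[1.8,2.6,0],"twist":2,"fingers":1},{"translation":[2.7,3.9,0],"twist":3,"fingers":1},{"translation":[3.6,5.2,0],"twist":4,"fingers":1},{"translation":[4.4,6.6,0],"twist":4.3,"fingers":1}]'
python3 -m inch '[{"translation":[0.5,1.5,0],"twist":0,"fingers":1},{"translation":[1,3,0],"twist":0,"fingers":1},{"translation":[1.5,4.5,0],"twist":0,"fingers":1},{"translation":[2,6,0],"twist":0,"fingers":1},{"translation":[2.3,7.6,0],"twist":0,"fingers":1}]'
python3 -m inch '[{"translation":[0.2,1.6,0],"twist":0,"fingers":1},{"translation":[0.4,3.2,0],"twist":0,"fingers":1},{"translation":[0.6,4.8,0],"twist":0,"fingers":1},{"translation":[0.8,6.4,0],"twist":0,"fingers":1},{"translation":[1,8,0],"twist":0,"fingers":1}]'
python3 -m inch '[{"translation":[0,1.6,0],"twist":0,"fingers":1},{"translation":[0,3.2,0],"twist":0,"fingers":1},{"translation":[0,4.8,0],"twist":0,"fingers":1},{"translation":[0,6.4,0],"twist":0,"fingers":1},{"translation":[0,8,0],"twist":0,"fingers":1}]'; python3 -c "
from h import *
print(readout.get_state()['qpos'])"
```

```text
time_s: 0.93
position: [0.4425, -0.2553, 0.234]
tcp_rot: [-0.001, 0.83, 0.558, -0.0]
contact_force: [1.8, -0.6, 0.2]
width: 1.003
time_s: 1.35
position: [0.5006, -0.0638, 0.2338]
tcp_rot: [-0.001, 0.83, 0.558, -0.0]
contact_force: [0.3, -0.7, -0.1]
width: 1.003
time_s: 1.77
position: [0.5253, 0.138, 0.2337]
tcp_rot: [-0.0, 0.83, 0.557, -0.001]
contact_force: [1.1, -0.3, -0.6]
width: 0.998
time_s: 2.18
position: [0.5249, 0.3396, 0.2332]
tcp_rot: [-0.0, 0.83, 0.557, -0.001]
contact_force: [1.2, 0.4, -1.7]
width: 0.999
[-0.2324433   0.47242304 -0.5975993   1.55052427  0.27646058  1.20616888
 -1.2673738 ]
```

```bash
python3 -m inch '[{"translation":[0,1,-1],"twist":0,"fingers":1},{"translation":[0,1,-2.5],"twist":0,"fingers":1},{"translation":[0,1,-4],"twist":0,"fingers":1},{"translation":[0,1,-4],"twist":0,"fingers":1},{"translation":[0,1,-4],"twist":0,"fingers":1}]'; python3 - <<'E'
from h import *
d=grab('wrist','w1.png');print(d['T'].round(3),d['mtx'][0],d['k1'])
print(proj(d,(.5246,.3647,.008)))
E
```

```text
time_s: 2.6
position: [0.5238, 0.3635, 0.1315]
tcp_rot: [-0.0, 0.83, 0.557, -0.003]
contact_force: [-0.2, -0.4, 1.4]
width: 1.002
[[ 0.926 -0.358 -0.121  0.558]
 [-0.378 -0.881 -0.284  0.441]
 [-0.005  0.309 -0.951  0.294]
 [ 0.     0.     0.     1.   ]] [311.76296134   0.         284.70295034] -0.0526385894655088
[283.98575686 197.2133235 ]
```

View pics/w1.png

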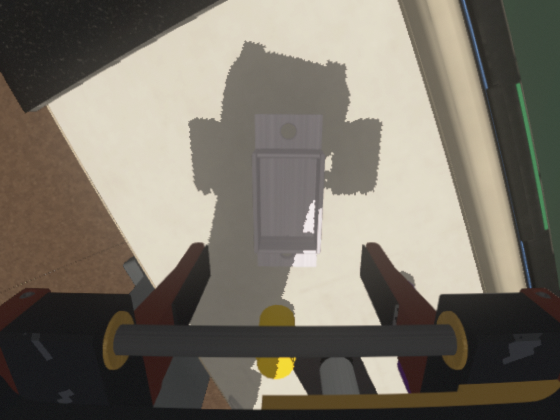

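The wrist view shows the tray centred between the open fingers, with the visible hole at (288,130) and the rim's far corners at (257,152) and (321,152).

```bash
python3 - <<'E'
from h import *
d=load('wrist')
h=onz(d,(288.5,130),.008);print('hole',h)
u,v=onz(d,(257,151),.04),onz(d,(322,151),.04);w=v-u;print(u,v,np.linalg.norm(w),np.degrees(np.arctan2(w[1],w[0])))
m=(u+v)/2; n=np.array([w[1],-w[0]])/np.linalg.norm(w[:2]);print('centre from rim',m[:2]+n*.045, 'from hole',h[:2]+n*.06)
E
```

```text
hole [0.55210981 0.42124847 0.008     ]
[0.52283815 0.41765695 0.04      ] [0.57171872 0.39775288 0.04      ] 0.052777666802985436 -22.156059778142367
centre from rim [0.53030755 0.36602771] from hole [0.52948197 0.36567887]
```

```bash
python3 -m inch '[{"translation":[0.13,0.08,-1],"twist":0,"fingers":1},{"translation":[0.13,0.08,-2.2],"twist":0,"fingers":1},{"translation":[0.13,0.08,-3.4],"twist":0,"fingers":1},{"translation":[0.13,0.08,-4.2],"twist":0,"fingers":1},{"translation":[0.13,0.08,-4.6],"twist":0,"fingers":1}]'
python3 -m inch '[{"translation":[0,0,0],"twist":0,"fingers":0.5},{"translation":[0,0,0],"twist":0,"fingers":0.5},{"translation":[0,0,0],"twist":0,"fingers":0.5},{"translation":[0,0,0],"twist":0,"fingers":0.5},{"translation":[0,0,0],"twist":0,"fingers":0.5}]' 20
python3 -m inch '[{"translation":[0,0,0],"twist":0,"fingers":0.5},{"translation":[0,0,0],"twist":0,"fingers":0.5},{"translation":[0,0,0],"twist":0,"fingers":0.5},{"translation":[0,0,0],"twist":0,"fingers":0.5},{"translation":[0,0,0],"twist":0,"fingers":0.5}]' 20
```

```text
time_s: 3.07
position: [0.5293, 0.3661, 0.0192]
tcp_rot: [-0.0, 0.831, 0.556, -0.001]
contact_force: [0.6, -0.6, -0.0]
width: 1.004
time_s: 3.48
position: [0.5295, 0.3673, 0.0211]
tcp_rot: [-0.001, 0.831, 0.557, 0.0]
contact_force: [-1.9, 1.6, 9.3]
width: 0.684
time_s: 3.9
position: [0.5297, 0.3671, 0.0212]
tcp_rot: [-0.001, 0.831, 0.556, 0.0]
contact_force: [-0.5, -0.5, 1.1]
width: 0.686
```

```bash
python3 -m inch '[{"translation":[0,0,0],"twist":0,"fingers":0.85},{"translation":[0,0,0],"twist":0,"fingers":0.85},{"translation":[0,0,-0.2],"twist":0,"fingers":0.85},{"translation":[0,0,-0.35],"twist":0,"fingers":0.85},{"translation":[0,0,-0.35],"twist":0,"fingers":0.85}]'
python3 -m inch '[{"translation":[0,0,0],"twist":0,"fingers":0.5},{"translation":[0,0,0],"twist":0,"fingers":0.5},{"translation":[0,0,0],"twist":0,"fingers":0.5},{"translation":[0,0,0],"twist":0,"fingers":0.5},{"translation":[0,0,0],"twist":0,"fingers":0.5}]' 30
python3 -m inch '[{"translation":[0,0,0.5],"twist":0,"fingers":0.5},{"translation":[0,0,1.5],"twist":0,"fingers":0.5},{"translation":[0,0,3],"twist":0,"fingers":0.5},{"translation":[0,0,4],"twist":0,"fingers":0.5},{"translation":[0,0,4.5],"twist":0,"fingers":0.5}]'
```

```text
time_s: 4.32
position: [0.5292, 0.3666, 0.0113]
tcp_rot: [-0.001, 0.831, 0.556, -0.0]
contact_force: [-0.0, 0.2, -0.7]
width: 0.851
time_s: 4.73
position: [0.529, 0.3665, 0.0111]
tcp_rot: [-0.0, 0.831, 0.556, -0.001]
contact_force: [0.6, -0.1, -1.8]
width: 0.681
time_s: 5.15
position: [0.5302, 0.3679, 0.1283]
tcp_rot: [-0.001, 0.831, 0.557, 0.002]
contact_force: [-0.0, 1.0, -2.0]
width: 0.685
```

```bash
python3 -m inch '[{"translation":[0,-1,1],"twist":0,"fingers":0.5},{"translation":[0.1,-2,1.5],"twist":1,"fingers":0.5},{"translation":[0.2,-3.3,1.5],"twist":2,"fingers":0.5},{"translation":[0.2,-4.7,1.5],"twist":3,"fingers":0.5},{"translation":[0.3,-6.1,1.5],"twist":4,"fingers":0.5}]'
python3 -m inch '[{"translation":[0.1,-1.4,0],"twist":1,"fingers":0.5},{"translation":[0.1,-2.8,0],"twist":2,"fingers":0.5},{"translation":[0.1,-4.2,0],"twist":3,"fingers":0.5},{"translation":[0.2,-5.6,0],"twist":4,"fingers":0.5},{"translation":[0.2,-7,0],"twist":5,"fingers":0.5}]'
python3 -m inch '[{"translation":[0.1,-1.4,0],"twist":0,"fingers":0.5},{"translation":[0.1,-2.8,0],"twist":0,"fingers":0.5},{"translation":[0.1,-4.2,0],"twist":0,"fingers":0.5},{"translation":[0.1,-5.6,0],"twist":0,"fingers":0.5},{"translation":[0.1,-7,0],"twist":0,"fingers":0.5}]'
python3 -m inch '[{"translation":[0.1,-0.6,0],"twist":0,"fingers":0.5},{"translation":[0.1,-0.8,0],"twist":0,"fingers":0.5},{"translation":[0.1,-0.8,0],"twist":0,"fingers":0.5},{"translation":[0.1,-0.8,0],"twist":0,"fingers":0.5},{"translation":[0.1,-0.8,0],"twist":0,"fingers":0.5}]'
python3 - <<'E'
from h import *
d=grab('wrist','w2.png');grab('top','t2.png');print(readout.get_state()['position'])
for P in[(.5494,-.1938,.036),(.5268,-.1394,.036),(.572,-.2483,.036)]:print(proj(d,P))
E
```

```text
time_s: 5.57
position: [0.5369, 0.2141, 0.166]
tcp_rot: [-0.001, 0.72, 0.694, 0.002]
contact_force: [0.8, -1.0, -2.0]
width: 0.683
time_s: 5.98
position: [0.5415, 0.0372, 0.1659]
tcp_rot: [-0.001, 0.551, 0.835, 0.001]
contact_force: [0.9, 0.2, -2.2]
width: 0.683
time_s: 6.4
position: [0.5432, -0.1397, 0.1658]
tcp_rot: [-0.001, 0.551, 0.835, 0.001]
contact_force: [0.3, 0.1, -2.3]
width: 0.68
time_s: 6.82
position: [0.5457, -0.1576, 0.1659]
tcp_rot: [-0.002, 0.55, 0.835, 0.001]
contact_force: [-0.3, 0.1, -3.6]
width: 0.681
[ 0.54583911 -0.15777998  0.16593862]
[272.90176196 230.17244889]
[273.0916829  172.63790167]
[272.732227   281.48665333]
```

View pics/w2.png

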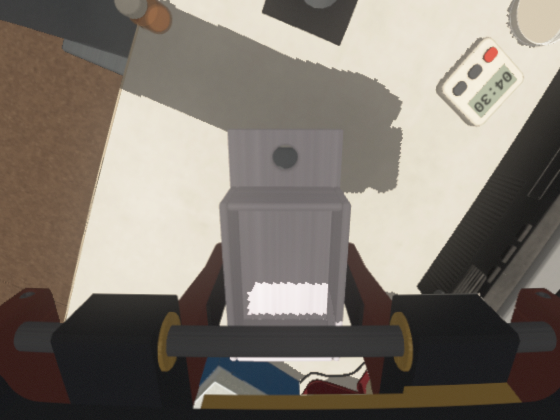

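The tray hides the dock; the tray's leading hole is at (285,157). I'll back off along the tray's axis so the wrist camera can see the pegs.

```bash
python3 - <<'E'
from h import *
d=load('wrist')
h=onz(d,(285.3,157),.1659-.003);t=np.array([.54584,-.15778]);th=np.radians(2*np.degrees(np.arctan2(.835,.55))-90)
ex=np.array([np.cos(th),np.sin(th)]);ey=np.array([-np.sin(th),np.cos(th)])
print('jaw',np.degrees(th),'hole rel x\',y\'',(h[:2]-t)@ex,(h[:2]-t)@ey)
u,v=onz(d,(228.5,129.5),.1629),onz(d,(342.5,129.5),.1629);w=v-u;print('edge ang',np.degrees(np.arctan2(w[1],w[0])),np.linalg.norm(w),((u+v)[:2]/2-t)@ex,((u+v)[:2]/2-t)@ey)
E
python3 -m inch '[{"translation":[0.5,-1.2,0],"twist":0,"fingers":0.5},{"translation":[1,-2.4,0],"twist":0,"fingers":0.5},{"translation":[1.5,-3.6,0],"twist":0,"fingers":0.5},{"translation":[2,-4.8,0],"twist":0,"fingers":0.5},{"translation":[2.4,-6,0],"twist":0,"fingers":0.5}]'
python3 -m inch '[{"translation":[0,-0.4,0],"twist":0,"fingers":0.5},{"translation":[0,-0.4,0],"twist":0,"fingers":0.5},{"translation":[0,-0.4,0],"twist":0,"fingers":0.5},{"translation":[0,-0.4,0],"twist":0,"fingers":0.5},{"translation":[0,-0.4,0],"twist":0,"fingers":0.5}]'
python3 - <<'E'
from h import *
d=grab('wrist','w3.png');s=readout.get_state();print(s['position'],s['tcp_rot'])
for P in[(.5268,-.1394,.036),(.572,-.2483,.036)]:print(proj(d,P))
E
```

```text
jaw 23.255595230372492 hole rel x',y' 0.0011024764421593454 0.057892370641639906
edge ang 23.386127543085138 0.0594705500078264 0.0011686544346071331 0.07230458034481474
time_s: 7.33
position: [0.6069, -0.3078, 0.166]
tcp_rot: [-0.001, 0.549, 0.836, 0.001]
contact_force: [1.4, 0.2, -2.3]
width: 0.678
time_s: 7.75
position: [0.6072, -0.3154, 0.1664]
tcp_rot: [-0.002, 0.547, 0.837, 0.002]
contact_force: [-0.4, 0.5, -2.3]
width: 0.681
[ 0.60723666 -0.31580657  0.16647985] [-0.00135554  0.54754723  0.8367724   0.00146653]
[279.73064744 -30.38709882]
[277.66659598 116.85896871]
```

View pics/w3.png

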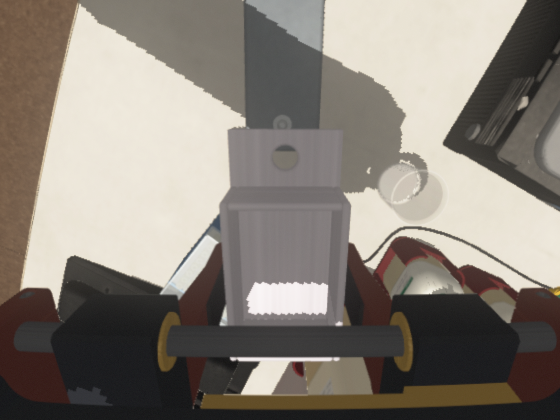

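The wrist view shows the near (-y) peg tip at (282,123), just past the tray lug, with the dock edges running up to (246,0) and (325,0).

```bash
python3 - <<'E'
from h import *
d=load('wrist');s=readout.get_state();t=s['position'][:2];q=s['tcp_rot'];th=2*np.arctan2(q[2],q[1])-np.pi/2
ex=np.array([np.cos(th),np.sin(th)]);ey=np.array([-np.sin(th),np.cos(th)]);print('jaw',np.degrees(th))
g=cv2.cvtColor(d['image'],cv2.COLOR_RGB2GRAY).astype(int)
L=[];R=[]
for y in(5,30,60,90,110):
    r=np.diff(g[y]); l=235+np.argmin(r[235:256]); x=310+np.argmax(r[310:335]); L.append((l+.5,y));R.append((x+.5,y))
print(L,R)
for n,E in(('L',L),('R',R)):
    P=np.array([onz(d,p,.02)[:2] for p in E]); v,_,_,_=0,0,0,0
    f=np.polyfit(P[:,1],P[:,0],1);print(n,'yaw',np.degrees(np.arctan(-f[0])),'x\' rel',((P-t)@ex).round(4))
p=onz(d,(282.2,123.5),.037)[:2];print('peg rel',(p-t)@ex,(p-t)@ey,p)
h=onz(d,(285.3,157),s['position'][2]-.003)[:2];print('hole rel',(h-t)@ex,(h-t)@ey)
cv2.imwrite('pics/c3.png',cv2.resize(d['image'][95:175,240:330],None,fx=6,fy=6,interpolation=cv2.INTER_CUBIC)[:,:,::-1])
E
```

```text
jaw 23.60204061285534
[(np.float64(243.5), 5), (np.float64(243.5), 30), (np.float64(244.5), 60), (np.float64(244.5), 90), (np.float64(244.5), 110)] [(np.float64(324.5), 5), (np.float64(323.5), 30), (np.float64(321.5), 60), (np.float64(320.5), 90), (np.float64(319.5), 110)]
L yaw 22.52806399797537 x' rel [-0.0354 -0.036  -0.0358 -0.0366 -0.0372]
R yaw 22.393873862621387 x' rel [0.0362 0.0359 0.0349 0.0347 0.0344]
peg rel -0.0011348598332958128 0.07012574898537612 [ 0.57811967 -0.25200132]
hole rel 0.0013914383825088875 0.05801470970912413
```

View pics/c3.png

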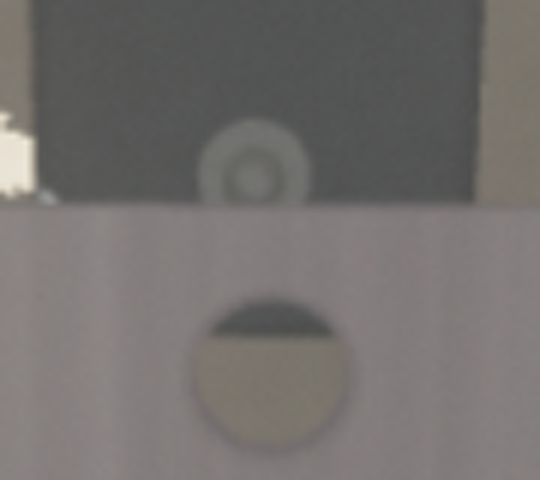

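```bash
python3 -m inch '[{"translation":[-0.5,1.2,0],"twist":-0.25,"fingers":0.5},{"translation":[-1,2.4,0],"twist":-0.25,"fingers":0.5},{"translation":[-1.6,3.6,0],"twist":-0.25,"fingers":0.5},{"translation":[-2.14,4.78,-0.6],"twist":-0.25,"fingers":0.5},{"translation":[-2.14,4.78,-1.6],"twist":-0.25,"fingers":0.5}]'
python3 -m inch '[{"translation":[0,0,-1],"twist":0,"fingers":0.5},{"translation":[0,0,-2],"twist":0,"fingers":0.5},{"translation":[0,0,-2],"twist":0,"fingers":0.5},{"translation":[0,0,-2],"twist":0,"fingers":0.5},{"translation":[0,0,-2],"twist":0,"fingers":0.5}]'
```

```text
time_s: 8.22
position: [0.5537, -0.1883, 0.1296]
tcp_rot: [0.0, 0.553, 0.833, 0.003]
contact_force: [0.9, 0.3, -2.5]
width: 0.683
time_s: 8.63
position: [0.5545, -0.1882, 0.0811]
tcp_rot: [0.001, 0.553, 0.833, 0.003]
contact_force: [0.4, -0.8, -1.9]
width: 0.684
```

```bash
python3 -m inch '[{"translation":[0,-0.32,-0.3],"twist":0,"fingers":0.5},{"translation":[0,-0.32,-0.75],"twist":0,"fingers":0.5},{"translation":[0,-0.32,-0.75],"twist":0,"fingers":0.5},{"translation":[0,-0.32,-0.75],"twist":0,"fingers":0.5},{"translation":[0,-0.32,-0.75],"twist":0,"fingers":0.5}]'
python3 - <<'E'
from h import *
d=grab('wrist');s=readout.get_state();print(s['position'],s['tcp_rot'])
A=cv2.resize(d['image'][120:200,240:330],(540,480),interpolation=cv2.INTER_CUBIC)
t=grab('top');B=cv2.resize(t['image'][170:240,340:420],(260,227),interpolation=cv2.INTER_CUBIC)
C=np.zeros((480,800,3),np.uint8);C[:,:540]=A;C[:227,540:]=B;cv2.imwrite('pics/c4.png',C[:,:,::-1])
E
```

```text
time_s: 9.05
position: [0.5545, -0.1961, 0.0623]
tcp_rot: [0.001, 0.553, 0.833, 0.003]
contact_force: [-1.1, 0.8, -1.8]
width: 0.679
[ 0.55468923 -0.19604076  0.06246712] [0.00089724 0.55304454 0.83314477 0.00327489]
```

View pics/c4.png

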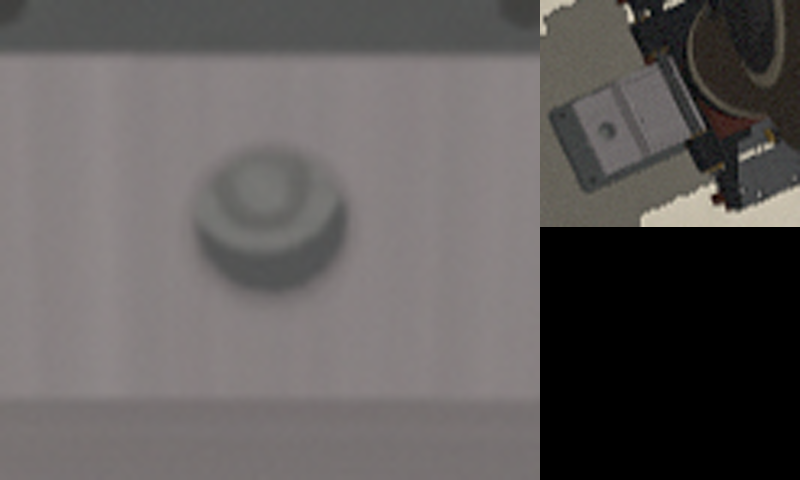

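The wrist crop shows the peg through the leading hole: hole centre at (285.2,156.3), peg tip at (283.8,151.2).

```bash
python3 - <<'E'
from h import *
d=load('wrist');s=readout.get_state();q=s['tcp_rot'];th=2*np.arctan2(q[2],q[1])-np.pi/2
ex=np.array([np.cos(th),np.sin(th)]);ey=np.array([-np.sin(th),np.cos(th)])
h=onz(d,(285.2,156.3),.0595)[:2];p=onz(d,(283.8,151.2),.037)[:2];e=p-h
print(np.degrees(th),h,p,'err xy',e,'tool',e@ex,e@ey)
E
```

```text
22.852512939774485 [ 0.53308504 -0.14215206] [ 0.53254227 -0.14260835] err xy [-0.00054276 -0.00045629] tool -0.0006773659183362238 -0.00020968635561703544
```

```bash
python3 -m inch '[{"translation":[-0.03,-0.02,0],"twist":-0.1,"fingers":0.5},{"translation":[-0.03,-0.02,-0.3],"twist":-0.1,"fingers":0.5},{"translation":[-0.03,-0.02,-0.6],"twist":-0.1,"fingers":0.5},{"translation":[-0.03,-0.02,-0.9],"twist":-0.1,"fingers":0.5},{"translation":[-0.03,-0.02,-0.9],"twist":-0.1,"fingers":0.5}]'
python3 -m inch '[{"translation":[0,0,-0.15],"twist":0,"fingers":0.5},{"translation":[0,0,-0.3],"twist":0,"fingers":0.5},{"translation":[0,0,-0.4],"twist":0,"fingers":0.5},{"translation":[0,0,-0.4],"twist":0,"fingers":0.5},{"translation":[0,0,-0.4],"twist":0,"fingers":0.5}]'
```

```text
time_s: 9.57
position: [0.5527, -0.1963, 0.038]
tcp_rot: [-0.0, 0.557, 0.831, 0.003]
contact_force: [-0.7, -0.6, -2.2]
width: 0.682
time_s: 9.98
position: [0.5527, -0.1962, 0.0305]
tcp_rot: [0.0, 0.556, 0.831, 0.002]
contact_force: [-9.0, 3.1, 24.6]
width: 0.68
```

```bash
python3 -m inch '[{"translation":[0,0,0],"twist":0,"fingers":1},{"translation":[0,0,0],"twist":0,"fingers":1},{"translation":[0,0,0],"twist":0,"fingers":1},{"translation":[0,0,0],"twist":0,"fingers":1},{"translation":[0,0,0],"twist":0,"fingers":1}]'
python3 -m inch '[{"translation":[0,0,1],"twist":0,"fingers":1},{"translation":[0,0,2.5],"twist":0,"fingers":1},{"translation":[0,0,4],"twist":0,"fingers":1},{"translation":[-0.5,1.2,5],"twist":0,"fingers":1},{"translation":[-1,2.6,5],"twist":0,"fingers":1}]'
python3 -m inch '[{"translation":[-0.3,1.6,0],"twist":-0.9,"fingers":1},{"translation":[-0.6,3.2,0],"twist":-1.8,"fingers":1},{"translation":[-0.6,4.8,0],"twist":-2.7,"fingers":1},{"translation":[-0.6,6.4,0],"twist":-3.6,"fingers":1},{"translation":[-0.6,8,0],"twist":-4.4,"fingers":1}]'
python3 - <<'E'
from h import *
t=grab('top');s=grab('scene')
A=cv2.resize(t['image'][165:245,330:430],(400,320),interpolation=cv2.INTER_CUBIC)
B=cv2.resize(s['image'][160:210,300:360],(400,333),interpolation=cv2.INTER_CUBIC)
C=np.zeros((333,800,3),np.uint8);C[:320,:400]=A;C[:,400:]=B;cv2.imwrite('pics/c5.png',C[:,:,::-1])
E
```

```text
time_s: 10.4
position: [0.5526, -0.1962, 0.0302]
tcp_rot: [-0.0, 0.557, 0.831, 0.002]
contact_force: [0.3, -0.2, 0.4]
width: 0.992
time_s: 10.82
position: [0.5306, -0.133, 0.1598]
tcp_rot: [0.004, 0.559, 0.829, 0.003]
contact_force: [0.6, 1.7, -0.5]
width: 1.003
time_s: 11.23
position: [0.5152, 0.0685, 0.1598]
tcp_rot: [0.004, 0.708, 0.706, 0.002]
contact_force: [1.5, 0.6, -0.6]
width: 0.997
```

View pics/c5.png

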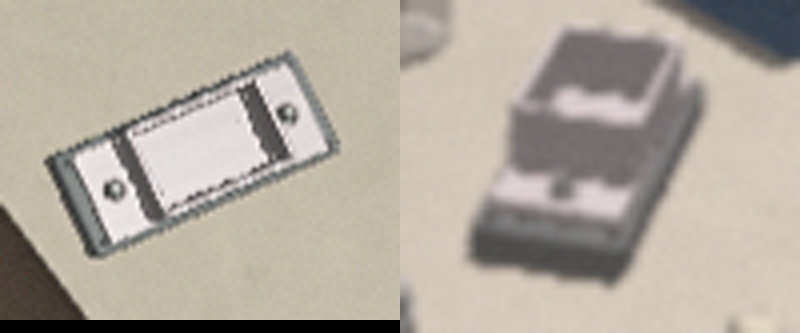

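Seated: both pegs stand in the tray holes, crop (115,190) and (288,113). The tray lies flat on the dock in the scene view. Next is the flat bucket.

```bash
python3 -m inch '[{"translation":[-0.2,1.5,0],"twist":0,"fingers":1},{"translation":[-0.5,3,0],"twist":0,"fingers":1},{"translation":[-0.5,3,0],"twist":0,"fingers":1},{"translation":[-0.5,3,0],"twist":0,"fingers":1},{"translation":[-0.5,3,0],"twist":0,"fingers":1}]'
python3 - <<'E'
from h import *
d=grab('wrist','w4.png');s=readout.get_state();print(s['position'])
for P in[(.498,.144,.072),(.503,.145,.072)]:print(proj(d,P))
E
```

```text
time_s: 11.75
position: [0.5024, 0.1498, 0.1601]
tcp_rot: [0.003, 0.704, 0.711, 0.004]
contact_force: [1.3, -1.0, -0.6]
width: 0.999
[0.50267608 0.14899143 0.16008759]
[276.8210469  216.89140375]
[282.68224657 215.82729544]
```

View pics/w4.png

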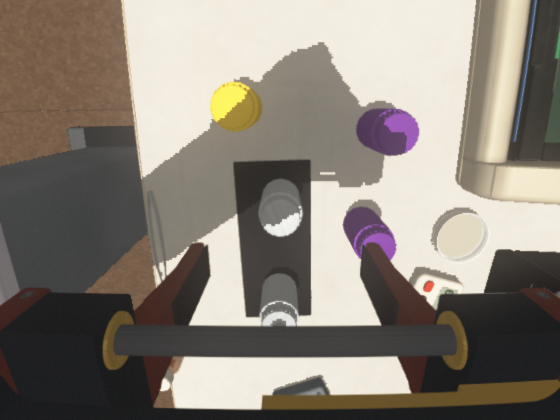

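Flat cap centre is at (281,215), midway between the fingers; purple top at (375,245) clears the right finger. Descending.

```bash
python3 -m inch '[{"translation":[-0.03,-0.15,-1],"twist":0,"fingers":0.75},{"translation":[-0.03,-0.15,-2],"twist":0,"fingers":0.75},{"translation":[-0.03,-0.15,-2.4],"twist":0,"fingers":0.75},{"translation":[-0.03,-0.15,-2.4],"twist":0,"fingers":0.75},{"translation":[-0.03,-0.15,-2.4],"twist":0,"fingers":0.75}]'
python3 -m inch '[{"translation":[0,0,-1],"twist":0,"fingers":0.75},{"translation":[0,0,-2],"twist":0,"fingers":0.75},{"translation":[0,0,-2.8],"twist":0,"fingers":0.75},{"translation":[0,0,-3.2],"twist":0,"fingers":0.75},{"translation":[0,0,-3.2],"twist":0,"fingers":0.75}]'
```

```text
time_s: 12.22
position: [0.502, 0.1445, 0.1001]
tcp_rot: [0.003, 0.705, 0.709, 0.003]
contact_force: [-0.1, 0.7, 0.3]
width: 0.751
time_s: 12.63
position: [0.5017, 0.1441, 0.0194]
tcp_rot: [0.003, 0.705, 0.709, 0.003]
contact_force: [-1.0, 0.1, -1.0]
width: 0.749
```

```bash
python3 -m inch '[{"translation":[0,0,0],"twist":0,"fingers":0.3},{"translation":[0,0,0],"twist":0,"fingers":0.3},{"translation":[0,0,0],"twist":0,"fingers":0.3},{"translation":[0,0,0],"twist":0,"fingers":0.3},{"translation":[0,0,0],"twist":0,"fingers":0.3}]' 30
python3 -m inch '[{"translation":[0,0,0],"twist":0,"fingers":0.3},{"translation":[0,0,0],"twist":0,"fingers":0.3},{"translation":[0,0,0.5],"twist":0,"fingers":0.3},{"translation":[0,0,1],"twist":0,"fingers":0.3},{"translation":[0,0,1.6],"twist":0,"fingers":0.3}]'
python3 -m inch '[{"translation":[0,0,0.4],"twist":0,"fingers":0.3},{"translation":[0,0,0.4],"twist":0,"fingers":0.3},{"translation":[0,0,0.4],"twist":0,"fingers":0.3},{"translation":[0,0,0.4],"twist":0,"fingers":0.3},{"translation":[0,0,0.4],"twist":0,"fingers":0.3}]'
for i in 1 2 3; do python3 -m inch '[{"translation":[0,0,0],"twist":0,"fingers":0.3},{"translation":[0,0,0],"twist":0,"fingers":0.3},{"translation":[0,0,0],"twist":0,"fingers":0.3}]' | grep -E "pos|force|width"; done
```

```text
time_s: 13.05
position: [0.5016, 0.1443, 0.0203]
tcp_rot: [0.003, 0.705, 0.709, 0.003]
contact_force: [-2.4, -1.1, 6.9]
width: 0.445
time_s: 13.47
position: [0.5014, 0.1443, 0.0613]
tcp_rot: [0.003, 0.705, 0.71, 0.003]
contact_force: [0.7, -1.0, -2.2]
width: 0.449
time_s: 13.88
position: [0.5009, 0.144, 0.0708]
tcp_rot: [0.002, 0.705, 0.71, 0.002]
contact_force: [0.4, 0.2, -2.5]
width: 0.441
position: [0.5007, 0.144, 0.0703]
contact_force: [-0.4, -0.5, -1.2]
width: 0.443
position: [0.5006, 0.1441, 0.0702]
contact_force: [-0.1, -0.2, -1.8]
width: 0.447
position: [0.5006, 0.144, 0.0702]
contact_force: [-1.4, 0.6, -2.2]
width: 0.446
```

Flat bucket reads about 2 N (light). Setting it back.

```bash
python3 -m inch '[{"translation":[0,0,-0.6],"twist":0,"fingers":0.3},{"translation":[0,0,-1.2],"twist":0,"fingers":0.3},{"translation":[0,0,-1.6],"twist":0,"fingers":0.3},{"translation":[0,0,-1.85],"twist":0,"fingers":0.3},{"translation":[0,0,-1.85],"twist":0,"fingers":0.3}]'
python3 -m inch '[{"translation":[0,0,-0.05],"twist":0,"fingers":0.3},{"translation":[0,0,-0.1],"twist":0,"fingers":0.3},{"translation":[0,0,-0.13],"twist":0,"fingers":0.3},{"translation":[0,0,-0.16],"twist":0,"fingers":0.3},{"translation":[0,0,-0.16],"twist":0,"fingers":0.3}]'
```

```text
time_s: 15.05
position: [0.4998, 0.1438, 0.0228]
tcp_rot: [0.002, 0.705, 0.71, 0.001]
contact_force: [0.2, -0.3, -1.0]
width: 0.444
time_s: 15.47
position: [0.5001, 0.144, 0.0202]
tcp_rot: [0.002, 0.705, 0.71, 0.001]
contact_force: [-3.9, -1.4, 10.9]
width: 0.444
```

```bash
python3 -m inch '[{"translation":[0,0,0],"twist":0,"fingers":0.75},{"translation":[0,0,0],"twist":0,"fingers":0.75},{"translation":[0,0,0],"twist":0,"fingers":0.75},{"translation":[0,0,0],"twist":0,"fingers":0.75},{"translation":[0,0,1],"twist":0,"fingers":0.75}]'
python3 -m inch '[{"translation":[0,0,1.5],"twist":0,"fingers":0.75},{"translation":[0,0,3],"twist":0,"fingers":0.75},{"translation":[0,0,4],"twist":0,"fingers":0.75},{"translation":[0,-1.2,4.3],"twist":0,"fingers":0.75},{"translation":[0,-2.6,4.3],"twist":0,"fingers":0.75}]'
python3 -m inch '[{"translation":[0,-1,0],"twist":0,"fingers":0.75},{"translation":[0,-1.7,0],"twist":0,"fingers":0.75},{"translation":[0,-1.7,0],"twist":0,"fingers":0.75},{"translation":[0,-1.7,0],"twist":0,"fingers":0.75},{"translation":[0,-1.7,0],"twist":0,"fingers":0.75}]'
python3 - <<'E'
from h import *
d=grab('wrist','w5.png')
C=d['image'][100:400,130:430];cv2.imwrite('pics/c6.png',C[:,:,::-1]);print(proj(d,(.5007,.0321,.082))-[130,100])
E
```

```text
time_s: 15.88
position: [0.4978, 0.1429, 0.0423]
tcp_rot: [0.001, 0.705, 0.71, -0.002]
contact_force: [-0.2, -0.6, 0.6]
width: 0.746
time_s: 16.3
position: [0.4993, 0.0803, 0.1527]
tcp_rot: [0.002, 0.703, 0.711, 0.001]
contact_force: [1.6, 0.0, -0.0]
width: 0.75
time_s: 16.72
position: [0.4993, 0.0388, 0.1528]
tcp_rot: [0.002, 0.703, 0.712, 0.001]
contact_force: [0.1, 0.0, 0.3]
width: 0.749
[154.28551675 125.08285216]
```

View pics/c6.png

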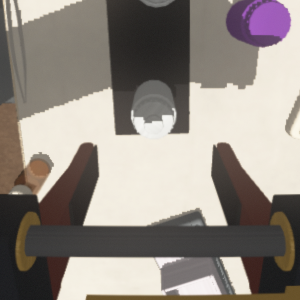

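The knob bucket's cap sits at crop (154,120), as predicted. Descending and gripping.

```bash
python3 -m inch '[{"translation":[0.05,-0.25,-1],"twist":0,"fingers":0.75},{"translation":[0.05,-0.25,-2],"twist":0,"fingers":0.75},{"translation":[0.05,-0.25,-2.2],"twist":0,"fingers":0.75},{"translation":[0.05,-0.25,-2.2],"twist":0,"fingers":0.75},{"translation":[0.05,-0.25,-2.2],"twist":0,"fingers":0.75}]'
python3 -m inch '[{"translation":[0,0,-1],"twist":0,"fingers":0.75},{"translation":[0,0,-2],"twist":0,"fingers":0.75},{"translation":[0,0,-2.7],"twist":0,"fingers":0.75},{"translation":[0,0,-3.1],"twist":0,"fingers":0.75},{"translation":[0,0,-3.1],"twist":0,"fingers":0.75}]'
python3 -m inch '[{"translation":[0,0,0],"twist":0,"fingers":0.3},{"translation":[0,0,0],"twist":0,"fingers":0.3},{"translation":[0,0,0],"twist":0,"fingers":0.3},{"translation":[0,0,0],"twist":0,"fingers":0.3},{"translation":[0,0,0],"twist":0,"fingers":0.3}]' 30
python3 -m inch '[{"translation":[0,0,0],"twist":0,"fingers":0.3},{"translation":[0,0,0],"twist":0,"fingers":0.3},{"translation":[0,0,0.5],"twist":0,"fingers":0.3},{"translation":[0,0,1],"twist":0,"fingers":0.3},{"translation":[0,0,1.6],"twist":0,"fingers":0.3}]'
for i in 1 2 3 4; do python3 -m inch '[{"translation":[0,0,0.1],"twist":0,"fingers":0.3},{"translation":[0,0,0.1],"twist":0,"fingers":0.3},{"translation":[0,0,0.1],"twist":0,"fingers":0.3}]' | grep -E "pos|force|width"; done
```

```text
time_s: 17.18
position: [0.5006, 0.0343, 0.0982]
tcp_rot: [0.001, 0.702, 0.713, 0.001]
contact_force: [0.6, 0.8, 0.0]
width: 0.751
time_s: 17.6
position: [0.5003, 0.0347, 0.0201]
tcp_rot: [0.001, 0.701, 0.713, 0.001]
contact_force: [-1.1, -0.0, -0.3]
width: 0.749
time_s: 18.02
position: [0.4994, 0.0346, 0.0208]
tcp_rot: [0.001, 0.701, 0.713, 0.0]
contact_force: [-5.4, 0.0, 8.6]
width: 0.457
time_s: 18.43
position: [0.4992, 0.0346, 0.0618]
tcp_rot: [0.0, 0.701, 0.713, 0.0]
contact_force: [0.4, 0.5, -4.6]
width: 0.457
position: [0.4994, 0.0344, 0.0647]
contact_force: [0.4, 0.1, -5.3]
width: 0.456
position: [0.4991, 0.0344, 0.0669]
contact_force: [-0.1, -0.3, -4.8]
width: 0.46
position: [0.4991, 0.0345, 0.0694]
contact_force: [-0.3, -0.1, -4.7]
width: 0.45
position: [0.4993, 0.0345, 0.072]
contact_force: [-0.0, -0.4, -4.4]
width: 0.458
```

Knob bucket reads about 4.8 N against about 2 N for the flat one, so the knob bucket is heavier. Carrying it over the tray.

```bash
python3 -m inch '[{"translation":[0,0,0.8],"twist":0,"fingers":0.3},{"translation":[0,-0.3,1.6],"twist":0,"fingers":0.3},{"translation":[0.2,-1.3,1.6],"twist":0,"fingers":0.3},{"translation":[0.5,-2.5,1.6],"twist":0,"fingers":0.3},{"translation":[0.8,-3.7,1.6],"twist":0,"fingers":0.3}]'
python3 -m inch '[{"translation":[0.3,-1.2,0],"twist":0,"fingers":0.3},{"translation":[0.6,-2.4,0],"twist":0,"fingers":0.3},{"translation":[0.9,-3.5,0],"twist":0,"fingers":0.3},{"translation":[1.1,-4.2,0],"twist":0,"fingers":0.3},{"translation":[1.2,-4.6,0],"twist":0,"fingers":0.3}]'
python3 -m inch '[{"translation":[0,0,0],"twist":0,"fingers":0.3},{"translation":[0,0,0],"twist":0,"fingers":0.3},{"translation":[0,0,0],"twist":0,"fingers":0.3}]'
```

```text
time_s: 19.85
position: [0.5196, -0.0586, 0.1126]
tcp_rot: [0.001, 0.701, 0.713, 0.001]
contact_force: [0.7, -0.3, -6.4]
width: 0.456
time_s: 20.27
position: [0.5496, -0.177, 0.1122]
tcp_rot: [0.001, 0.702, 0.712, 0.0]
contact_force: [0.7, 0.6, -5.8]
width: 0.459
time_s: 20.52
position: [0.5493, -0.1753, 0.1121]
tcp_rot: [0.001, 0.702, 0.713, 0.0]
contact_force: [0.2, -0.2, -4.0]
width: 0.455
```

```bash
python3 -m inch '[{"translation":[0.1,-0.4,0],"twist":0,"fingers":0.3},{"translation":[0.22,-0.82,0],"twist":0,"fingers":0.3},{"translation":[0.22,-0.82,0],"twist":0,"fingers":0.3},{"translation":[0.22,-0.82,0],"twist":0,"fingers":0.3},{"translation":[0.22,-0.82,0],"twist":0,"fingers":0.3}]'
python3 -m inch '[{"translation":[0,0,0],"twist":0,"fingers":0.3},{"translation":[0,0,0],"twist":0,"fingers":0.3},{"translation":[0,0,0],"twist":0,"fingers":0.3},{"translation":[0,0,0],"twist":0,"fingers":0.3},{"translation":[0,0,0],"twist":0,"fingers":0.3}]'
python3 - <<'E'
from h import *
d=grab('wrist');s=grab('scene');t=grab('top')
C=np.zeros((600,800,3),np.uint8)
C[:420,:400]=d['image'][:,80:480]
C[:400,400:]=cv2.resize(s['image'][110:290,200:380],(400,400),interpolation=cv2.INTER_CUBIC)
C[420:600,:500]=cv2.resize(t['image'][170:260,180:430],(500,180))
cv2.imwrite('pics/c7.png',C[:,:,::-1]);print(readout.get_state()['position'],proj(d,(.5547,-.1975,.06))-[80,0])
E
```

```text
time_s: 20.93
position: [0.5548, -0.1956, 0.1121]
tcp_rot: [0.001, 0.702, 0.713, 0.0]
contact_force: [-0.1, 0.3, -5.3]
width: 0.461
time_s: 21.35
position: [0.5548, -0.1955, 0.1121]
tcp_rot: [0.001, 0.702, 0.713, 0.0]
contact_force: [-0.2, 0.2, -4.6]
width: 0.457
[ 0.55479462 -0.19555616  0.1120849 ] [202.62322549 228.1635199 ]
```

View pics/c7.png

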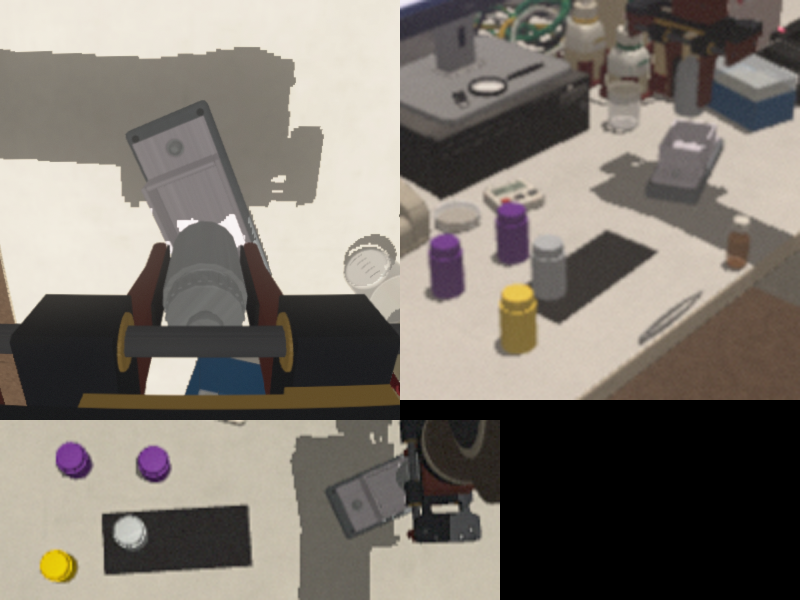

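Final view: the knob bucket is upright over the seated tray, with its far bottom edge at wrist (283,222). The flat bucket stands upright on the mat at scene crop (548,268), and the bystanders are unmoved. One last centring check.

```bash
python3 - <<'E'
from h import *
d=load('wrist');print('far bottom edge',onz(d,(283,222),.0953), 'expected centre y', onz(d,(283,222),.0953)[1]-.02)
h=onz(d,(255,148),.028)[:2];th=np.radians(22.45);print('tray hole',h,'tray centre',h-.06*np.array([-np.sin(th),np.cos(th)]))
s=readout.get_state();print(np.abs(s['dq']).max())
E
```

```text
far bottom edge [ 0.55486746 -0.17945329  0.0953    ] expected centre y -0.19945328882547927
tray hole [ 0.53198165 -0.14289325] tray centre [ 0.55489427 -0.19834604]
0.0017574990849353609
```

Centred to about 1 mm and the arm is still.

```bash
python3 -c "
from station import sign_off
print(sign_off())"
```

```text
the job is handed in; nothing more can be done
None
```

I seated the tray on both dock pegs and let go of it. I then lifted the flat-capped bucket (about 2 N), set it back upright on the mat, and lifted the knob-capped one (about 4.8 N). The knob bucket is the heavier, so I handed in with it held over the tray.

- **Last checks:** the bucket was upright and still, its underside about 35 mm above the tray rim, and centred over the tray to about 1 mm. The flat bucket stood upright on the mat, nothing else looked moved, and the robot clock read about 21.5 s.
- **What disagreed:** the top camera put objects 3–5 mm off from the wrist camera and the arm's own position. I went by the wrist camera and the arm, and the peg showing through the tray hole agreed with them.
- **Forces:** the highest reading was about 25 N at the wrist, while pressing the tray home. None of the checks failed.

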